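# Press a feed bucket's snap lid shut all round its rim

### The job

Press down around the rim of the red feed bucket's lid until every one of its six black sections has clicked fully shut. Only press with the fingers: leave the bucket standing in its place, do not lift or carry it, and leave the tin, bottle and bowl beside it alone.

Things in the scene. Friction and masses are not known exactly. Their poses are not given: they have to be found in the camera images.
- bucket: Red plastic feed bucket, full and heavy (2.4 to 3.6 kg), standing loose on the mat. Origin at the centre of its underside, z up. 206 mm across its lip, 157 mm high over the open lid sections, with a thin wire bail (handle) hanging down its +y side. Its lid is a white middle panel, 149 mm across, whose top lies 141 mm above the origin (142 mm in its middle), ringed by six black rim sections.
- section1 (a joint): Slide of black rim section 1 in m, along the bucket's -z: 0 = standing open, 0.009 = clicked shut. It snaps: it takes about 9 N to start it down, the resistance fades to nothing at a hump 4.5 mm down, then the section drops shut by itself and stays; let go before the hump it springs back open. It rests only at about 0 or about 0.009. Some sections may be shut already at the start.
- section1_top (a point): Centre of the top face of rim section 1, marked by a white dot 14 mm across; moves with the section. 157 mm above the bucket's underside when open, 148 mm when shut. At radius 90 mm and 0 degrees about the bucket's z from its x axis. The section spans 58 degrees of the rim, from radius 77 to 103 mm; its skirt is 12 mm high. When open, a yellow neck shows below the skirt from the side.
- section2 (a joint): Slide of black rim section 2 in m, along the bucket's -z: 0 = standing open, 0.009 = clicked shut. It snaps: it takes about 9 N to start it down, the resistance fades to nothing at a hump 4.5 mm down, then the section drops shut by itself and stays; let go before the hump it springs back open. It rests only at about 0 or about 0.009. Some sections may be shut already at the start.
- section2_top (a point): Centre of the top face of rim section 2, marked by a white dot 14 mm across; moves with the section. 157 mm above the bucket's underside when open, 148 mm when shut. At radius 90 mm and 60 degrees about the bucket's z from its x axis. The section spans 58 degrees of the rim, from radius 77 to 103 mm; its skirt is 12 mm high. When open, a yellow neck shows below the skirt from the side.
- section3 (a joint): Slide of black rim section 3 in m, along the bucket's -z: 0 = standing open, 0.009 = clicked shut. It snaps: it takes about 9 N to start it down, the resistance fades to nothing at a hump 4.5 mm down, then the section drops shut by itself and stays; let go before the hump it springs back open. It rests only at about 0 or about 0.009. Some sections may be shut already at the start.
- section3_top (a point): Centre of the top face of rim section 3, marked by a white dot 14 mm across; moves with the section. 157 mm above the bucket's underside when open, 148 mm when shut. At radius 90 mm and 120 degrees about the bucket's z from its x axis. The section spans 58 degrees of the rim, from radius 77 to 103 mm; its skirt is 12 mm high. When open, a yellow neck shows below the skirt from the side.
- section4 (a joint): Slide of black rim section 4 in m, along the bucket's -z: 0 = standing open, 0.009 = clicked shut. It snaps: it takes about 9 N to start it down, the resistance fades to nothing at a hump 4.5 mm down, then the section drops shut by itself and stays; let go before the hump it springs back open. It rests only at about 0 or about 0.009. Some sections may be shut already at the start.
- section4_top (a point): Centre of the top face of rim section 4, marked by a white dot 14 mm across; moves with the section. 157 mm above the bucket's underside when open, 148 mm when shut. At radius 90 mm and 180 degrees about the bucket's z from its x axis. The section spans 58 degrees of the rim, from radius 77 to 103 mm; its skirt is 12 mm high. When open, a yellow neck shows below the skirt from the side.
- section5 (a joint): Slide of black rim section 5 in m, along the bucket's -z: 0 = standing open, 0.009 = clicked shut. It snaps: it takes about 9 N to start it down, the resistance fades to nothing at a hump 4.5 mm down, then the section drops shut by itself and stays; let go before the hump it springs back open. It rests only at about 0 or about 0.009. Some sections may be shut already at the start.
- section5_top (a point): Centre of the top face of rim section 5, marked by a white dot 14 mm across; moves with the section. 157 mm above the bucket's underside when open, 148 mm when shut. At radius 90 mm and 240 degrees about the bucket's z from its x axis. The section spans 58 degrees of the rim, from radius 77 to 103 mm; its skirt is 12 mm high. When open, a yellow neck shows below the skirt from the side.
- section6 (a joint): Slide of black rim section 6 in m, along the bucket's -z: 0 = standing open, 0.009 = clicked shut. It snaps: it takes about 9 N to start it down, the resistance fades to nothing at a hump 4.5 mm down, then the section drops shut by itself and stays; let go before the hump it springs back open. It rests only at about 0 or about 0.009. Some sections may be shut already at the start.
- section6_top (a point): Centre of the top face of rim section 6, marked by a white dot 14 mm across; moves with the section. 157 mm above the bucket's underside when open, 148 mm when shut. At radius 90 mm and 300 degrees about the bucket's z from its x axis. The section spans 58 degrees of the rim, from radius 77 to 103 mm; its skirt is 12 mm high. When open, a yellow neck shows below the skirt from the side.
- tin_mid (a point): Bystander: tin can with green label, 72 mm across, 110 mm tall; the point is its centre.
- spray_mid (a point): Bystander: blue bottle with white cap, 60 mm across, 150 mm tall; the point is its centre.
- bowl_mid (a point): Bystander: small orange bowl, 100 mm across, 45 mm high; the point is its centre half-way up.
- mat: Black rubber counter mat, fixed, 380 x 560 mm, 4 mm thick, on which everything stands. Origin at the centre of its underside.

How it is judged:
By the outcome, as a careful person would: the job done as asked, in the order asked, and still so for the second after the job is handed in, with the robot touching nothing.
It also fails if it takes over 48 s, if anything falls off the work surface, if the arm or the gripper's body presses on something with over 40 N, if the wrist force passes 120 N, or if a joint passes its speed limit or range.

### The arm

A 6-joint arm with a two-finger parallel gripper is mounted at the origin on the work surface. World frame = base frame: x ahead of the robot, y to its left, z up, the work surface at z = 0. Lengths are in m, angles in degrees, forces in N, time in s.
With the tool pointing down it reaches from about 0.325 to 0.775 m from the base axis. Payload 5.5 kg.
Tool frame: the origin (TCP) lies midway between the tips of the shut fingers; the grasp point (between the pads) lies 19 mm behind it; z points along the fingers, y is the line along which they close (so a half turn about z gives the same grasp; the last joint's range is limited). The gripper opens to 88 mm and grips with 3 to 60 N. Pads are 20 mm wide; open, the fingers measure 115 mm over their backs; the gripper's body (75 mm by 178 mm) begins 61 mm behind the grasp point.
Start: joints at [-3.249, 5.22, 70.514, -0, 104.267, -3.249], TCP at [0.6, -0, 0.191] pointing down, gripper open.
Joint ranges: [-164.24, 164.24], [-49.07, 125.15], [9.68, 141.18], [-86.29, 266.29], [3.28, 154.24], [-151.56, 151.56]. Speed limits (degrees/s): [147.25, 147.25, 172.46, 180, 180, 180].

### API

Orientations are given as [roll, pitch, yaw] about the fixed x, y, z axes, in that order (R = Rz(yaw) Ry(pitch) Rx(roll)).
In Python, from workcell import manip gives the robot as it stands. Calls block until the motion is done:
- manip.move_to(position, orientation): joint-space move of the TCP to a pose.
- manip.move_linear(position, rotation=None, max_speed=0.15, contact_N=None): straight line of the TCP; rotation=None keeps the orientation; max_speed is the mean speed in m/s. With contact_N (N) it stops when the force on the tool has changed by that much, and returns True; else False.
- manip.move_joints(angles): joint-space move.
- manip.command_gripper(opening, newtons=None): finger opening in m; newtons is the grip in N (None keeps the last); returns when the fingers have stopped.
- manip.sleep(seconds).
- manip.solve_ik(position, orientation): joint angles nearest the present ones, or None.
- manip.grab_frame(name): name is "scene" or "side" or "wrist"; returns the picture (480x640x3 uint8, red, green, blue); there is no depth.
- manip.get_calibration(name): a dict with "fovy" (degrees; the focal length in pixels is half the picture's height over the tangent of half this angle, whatever the lens; pixels are square), "cx", "cy" (the principal point, pixels), "extrinsics" (4x4, takes a point from camera to world coordinates). Camera axes: x right, y down, z forward; pixel columns grow to the right and rows downward; lengths in m; the calibration is good to about 2 mm. The wrist camera is an equidistant fisheye: a pixel r from the principal point sees the ray r / f radians off the axis. A picture is of the moment at which its call begins: read the wrist's pose just before it. get_calibration takes no time and is no camera call; for the wrist camera it gives the pose at the moment of the call.
A pose or a line that the arm cannot do raises manip.PlanningError and nothing moves.
- manip.close_job(): hands the job in; it is judged then, once.
Readings, each from a call of its own:
- manip.read_t(): time.
- manip.read_q(): joint angles.
- manip.read_joint_vel(): joint speeds.
- manip.read_joint_torque(): joint torques, N m.
- manip.read_tool_pos(): TCP position.
- manip.read_tcp_rot(): TCP orientation.
- manip.read_contact_force(): force on the tool from outside, world axes, zero at the start.
- manip.read_wrist_torque(): the same for the moment, N m.
- manip.read_width(): finger opening in m.
- manip.read_finger_force(): force on a finger pad.
Only numpy, scipy, OpenCV 4.12 (cv2) and the standard library are available. Lean on these libraries where they do the work, as an engineer would, in place of code of your own. Each camera call takes 0.05 s, during which the arm holds its last target. There are 200 camera calls.

## Working session

There is one attempt and no reset: what is moved stays moved. The work goes in short steps, each a Python script; the robot and the scene stay as the last script left them, time stands still between calls to the robot, and variables do not carry over. Pictures are saved under pics/ and viewed, at most 10 in all, crops included, and the job is handed in when it is done.

```bash
mkdir -p pics
python3 - <<'E'
from workcell import manip
import cv2,numpy as np
for n in ["scene","side","wrist"]:
    c=manip.get_calibration(n);f=manip.grab_frame(n)
    cv2.imwrite(f"pics/{n}0.png",f[:,:,::-1]);print(n,c["fovy"],c["cx"],c["cy"],np.round(c["extrinsics"],3).tolist())
a=[cv2.imread(f"pics/{n}0.png") for n in ["scene","wrist"]]
print(manip.read_t())
E
```

```text
scene 56.90557483187167 321.48786391642216 241.3186756119684 [[0.512, 0.608, -0.607, 1.068], [0.859, -0.359, 0.366, -0.255], [0.005, -0.709, -0.705, 0.713], [0.0, 0.0, 0.0, 1.0]]
side 53.88144206670911 306.968567916562 233.91293384305823 [[0.998, -0.037, 0.06, 0.521], [-0.07, -0.566, 0.822, -0.56], [0.004, -0.824, -0.567, 0.576], [0.0, 0.0, 0.0, 1.0]]
wrist 65.70646984690485 318.5429499986748 237.96485152663763 [[1.0, 0.001, -0.002, 0.6], [0.0, -0.955, -0.296, 0.08], [-0.002, 0.296, -0.955, 0.385], [0.0, 0.0, 0.0, 1.0]]
0.15
```

View pics/scene0.png

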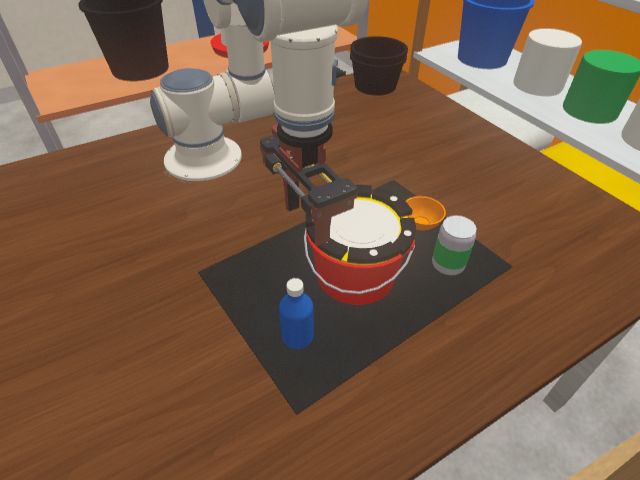

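View pics/side0.png

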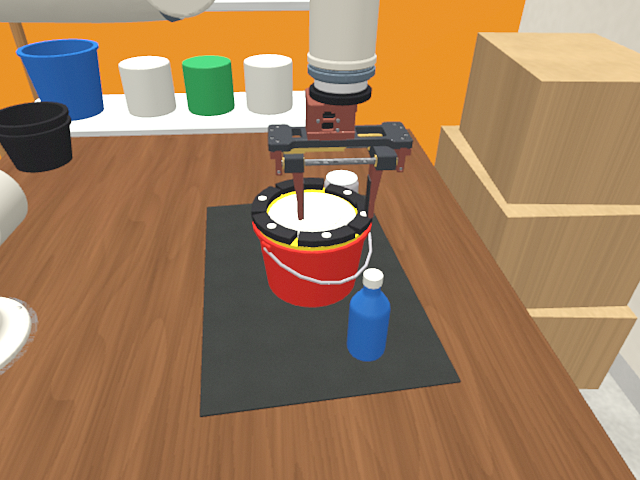

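View pics/wrist0.png

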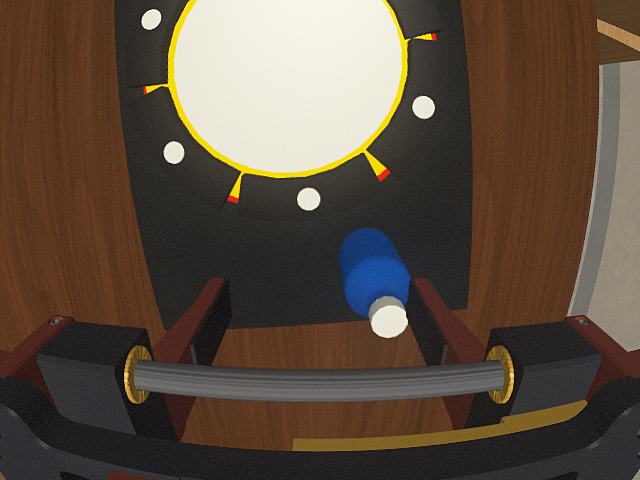

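The wrist view shows the lid panel centred near (288,60), so the bucket is at about (0.58, 0.12). Bottle, tin and bowl are clear of the rim and too low to reach the gripper's body. Next I'll take a view with the whole lid in it and measure.

```bash
cat > h.py <<'E'
from workcell import manip
import cv2,numpy as np
def wray(px,c):
    f=240/np.tan(np.radians(c["fovy"]/2)); p=np.atleast_2d(px)-[c["cx"],c["cy"]]
    r=np.linalg.norm(p,axis=1,keepdims=True); th=r/f
    d=np.hstack([np.sin(th)*p/np.maximum(r,1e-9),np.cos(th)])
    return d@c["extrinsics"][:3,:3].T, c["extrinsics"][:3,3]
def toz(px,c,z):
    d,o=wray(px,c); return o+d*((z-o[2])/d[:,2:3])
def lid(name):
    c=manip.get_calibration("wrist");c["extrinsics"]=np.array(c["extrinsics"])
    im=manip.grab_frame("wrist");cv2.imwrite(f"pics/{name}.png",im[:,:,::-1])
    hsv=cv2.cvtColor(im,cv2.COLOR_RGB2HSV)
    m=((hsv[:,:,1]<60)&(hsv[:,:,2]>150)).astype(np.uint8)
    cs=cv2.findContours(m,cv2.RETR_EXTERNAL,cv2.CHAIN_APPROX_NONE)[0]
    pan=max(cs,key=cv2.contourArea); P=toz(pan[:,0].astype(float),c,.145)[:,:2].astype(np.float32)
    (cx,cy),(a,b),_=cv2.fitEllipse(P); dots=[]
    for k in cs:
        A=cv2.contourArea(k)
        if 60<A<900:
            q=toz(np.mean(k[:,0],axis=0),c,.161)[0,:2]; v=q-[cx,cy]; R=np.hypot(*v)
            if .075<R<.11: dots.append([*q,R,np.degrees(np.arctan2(v[1],v[0]))%360])
    return np.array([cx,cy]),(a,b),np.array(sorted(dots,key=lambda d:d[3]))
E
python3 - <<'E'
from h import *
manip.move_linear([.58,.042,.26]);manip.command_gripper(0.0,20)
c,ab,d=lid("w1");print(c,ab);print(np.round(d,4));print(manip.read_t(),manip.read_tcp_rot())
E
```

```text
[0.5779137  0.12519214] (0.1481328010559082, 0.1482359617948532)
[[6.454000e-01 1.813000e-01 8.780000e-02 3.973860e+01]
 [5.624000e-01 2.143000e-01 9.050000e-02 9.986390e+01]
 [4.929000e-01 1.565000e-01 9.060000e-02 1.597762e+02]
 [5.083000e-01 6.730000e-02 9.060000e-02 2.197680e+02]
 [5.934000e-01 3.580000e-02 9.070000e-02 2.798175e+02]
 [6.627000e-01 9.390000e-02 9.040000e-02 3.397145e+02]]
2.25 [ 1.79999273e+02 -6.88761214e-04  8.99992914e+01]
```

View pics/w1.png

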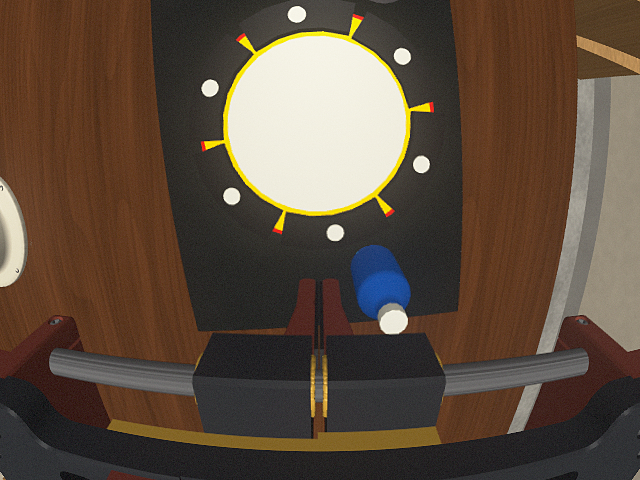

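The whole lid is in view. The panel centres at (318,123) and measures 148 mm (expected 149), the dots sit at radius 90.6 mm, and the bottle is at (390,290). The dot at (402,56) reads 87.8 mm, so it's probably already shut. I'll press each dot gently and log the height where it stops (expected 0.152 m when shut).

Run:
```python
from h import *
c=np.array([.5779,.1252]);a0=39.79
for a in [279.8,339.8,39.8,99.8,159.8,219.8]:
    x,y=c+.09*np.array([np.cos(np.radians(a)),np.sin(np.radians(a))])
    manip.move_linear([x,y,.185],max_speed=.2)
    manip.move_linear([x,y,.168],max_speed=.1)
    t1=manip.move_linear([x,y,.1565],max_speed=.03,contact_N=5);z1=manip.read_tool_pos()[2]
    t2=manip.move_linear([x,y,.146],max_speed=.025,contact_N=22)
    z=manip.read_tool_pos()[2];F=manip.read_contact_force()
    manip.move_linear([x,y,.185],max_speed=.15)
    print(a,t1,round(z1,4),t2,round(z,4),np.round(F,1),manip.read_t())
manip.move_linear([.58,.042,.26],max_speed=.2)
c,ab,d=lid("w2");print(c,ab);print(np.round(d,4))
ims=[]
for n,r in [("scene",(170,290,290,430)),("side",(165,285,235,385))]:
    im=manip.grab_frame(n)[r[0]:r[1],r[2]:r[3],::-1];ims.append(cv2.resize(im,(400,340),interpolation=cv2.INTER_CUBIC))
cv2.imwrite("pics/chk.png",np.hstack(ims));print(manip.read_t())
```

```text
279.8 False 0.1563 False 0.1458 [ 0.1 -0.7  0.3] 4.6083
339.8 False 0.1563 False 0.1458 [-0.4 -0.3 -0.3] 7.0333
39.8 False 0.1563 False 0.1458 [0.  0.6 0.4] 9.4583
99.8 False 0.1564 False 0.1458 [-0.7  0.3 -0.4] 11.8833
159.8 False 0.1565 False 0.1459 [ 0.2 -0.3  0.6] 14.3083
219.8 False 0.1564 False 0.1459 [0.2 0.2 0.7] 16.7333
[0.57793218 0.12520924] (0.14807988703250885, 0.14811962842941284)
[[6.455000e-01 1.813000e-01 8.790000e-02 3.967730e+01]
 [5.626000e-01 2.144000e-01 9.050000e-02 9.975580e+01]
 [4.928000e-01 1.564000e-01 9.060000e-02 1.598898e+02]
 [5.083000e-01 6.720000e-02 9.060000e-02 2.197894e+02]
 [5.932000e-01 3.590000e-02 9.060000e-02 2.796950e+02]
 [6.627000e-01 9.380000e-02 9.040000e-02 3.396776e+02]]
17.5667
```

View pics/chk.png

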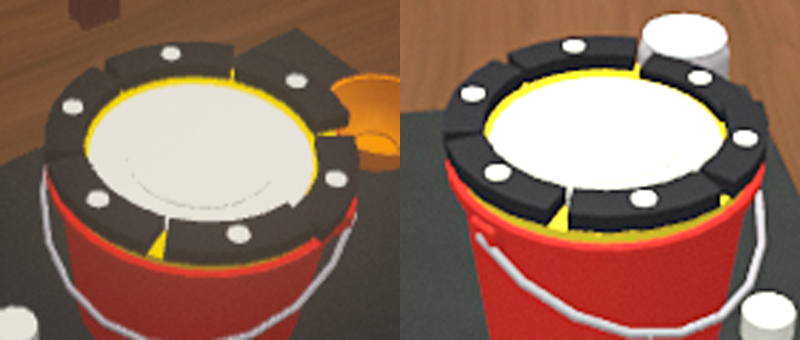

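None of the six presses met anything, and every dot is where it was. Position and height don't agree somewhere, so I'll check the measured dots against the two fixed cameras.

Run:
```python
from h import *
c0=np.array([.5779,.1252])
obs={"side":(235+244*.375,165+198*120/340),"scene":None}
T=np.array([[*(c0+.09*np.array([np.cos(np.radians(a)),np.sin(np.radians(a))])),.161] for a in (279.8,339.8,39.8,99.8,159.8,219.8)])
for n in ("side","scene"):
    c=manip.get_calibration(n);E=np.array(c["extrinsics"]);f=240/np.tan(np.radians(c["fovy"]/2))
    pr=lambda P:(lambda q:q[:,:2]/q[:,2:]*f+[c["cx"],c["cy"]])((np.atleast_2d(P)-E[:3,3])@E[:3,:3])
    r,s=((165,235),(400/150,340/120)) if n=="side" else ((170,290),(400/140,340/120))
    print(n,"pred crop",np.round((pr(T)-[r[1],r[0]])*s).tolist())
    print("tcp px",pr(manip.read_tool_pos()).round(0))
print(manip.read_width(),manip.read_tool_pos())
x,y=T[0][:2]
manip.move_linear([x,y,.185],max_speed=.2);manip.move_linear([x,y,.163],max_speed=.1)
ims=[]
for n,r in [("scene",(120,290,270,450)),("side",(115,285,215,395))]:
    ims.append(cv2.resize(manip.grab_frame(n)[r[0]:r[1],r[2]:r[3],::-1],(400,400),interpolation=cv2.INTER_CUBIC))
cv2.imwrite("pics/chk2.png",np.hstack(ims));print(manip.read_t())
```

```text
side pred crop [[241.0, 198.0], [342.0, 138.0], [298.0, 65.0], [171.0, 46.0], [70.0, 94.0], [94.0, 172.0]]
tcp px [[317. 177.]]
scene pred crop [[97.0, 199.0], [238.0, 234.0], [337.0, 168.0], [295.0, 81.0], [170.0, 53.0], [72.0, 107.0]]
tcp px [[323. 191.]]
0.0005743790561030613 [0.5791052  0.04234129 0.25874713]
18.5667
```

View pics/chk2.png

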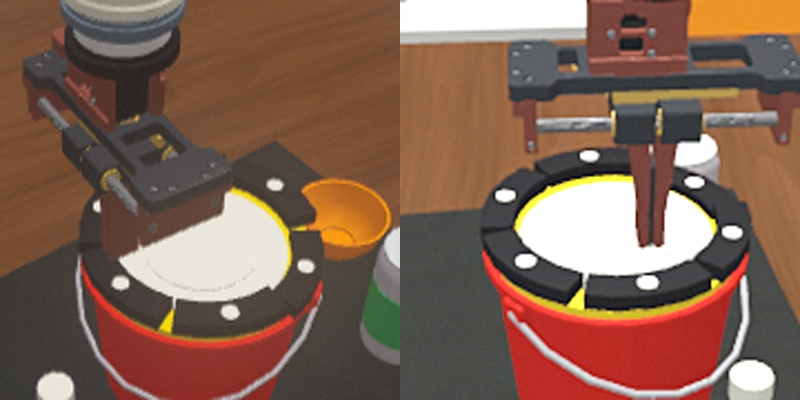

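The fixed cameras confirm the dot positions to about 3 crop pixels. The exception is the 39.8° dot, which is lower and so already shut. The side view shows the fingertips at crop (249,245), directly above their dot at (248,283), so the real tips are about 2 cm above the reported TCP. The XY is right and only the height is off. I'll feel downward for the first contact.

```bash
cat >> h.py <<'E'
def press(a,zhi,z0,zend,go=True):
    x,y=np.array([.5779,.1252])+.09*np.array([np.cos(np.radians(a)),np.sin(np.radians(a))])
    if go: manip.move_linear([x,y,zhi],max_speed=.2)
    manip.move_linear([x,y,z0],max_speed=.1)
    t1=manip.move_linear([x,y,zend],max_speed=.025,contact_N=4);z1=manip.read_tool_pos()[2]
    t2=manip.move_linear([x,y,z1-.016],max_speed=.025,contact_N=22) if t1 else None
    z=manip.read_tool_pos()[2];F=manip.read_contact_force()
    manip.move_linear([x,y,zhi],max_speed=.15)
    print(a,t1,round(z1,4),t2,round(z,4),np.round(F,1),manip.read_t())
E
python3 - <<'E'
from h import *
press(279.8,.17,.148,.118,go=False)
E
```

```text
279.8 True 0.1293 False 0.1186 [-6.4 -0.6 21.6] 20.925
```

Contact came at a commanded 0.129, so the tips sit about 31 mm above the reported TCP. The section then travelled about 10 mm and stopped against 22 N, which is a full click. Now the rest.

Run:
```python
from h import *
for a in (339.8,99.8,159.8,219.8): press(a,.155,.136,.114)
manip.move_linear([.58,.042,.23],max_speed=.2)
c,ab,d=lid("w3");print(c,ab);print(np.round(d,4))
ims=[]
for n,r in [("scene",(170,290,290,430)),("side",(165,285,235,385))]:
    ims.append(cv2.resize(manip.grab_frame(n)[r[0]:r[1],r[2]:r[3],::-1],(400,340),interpolation=cv2.INTER_CUBIC))
cv2.imwrite("pics/chk3.png",np.hstack(ims));print(manip.read_t())
```

```text
339.8 True 0.1289 False 0.1186 [-5.9 -0.2 19.8] 23.5333
99.8 True 0.1293 False 0.1187 [-7.  -1.9 20.4] 26.45
159.8 True 0.1292 False 0.1185 [-8.6 -1.2 23.8] 29.0333
219.8 True 0.1292 False 0.1184 [-8.6 -1.6 23.5] 31.625
[0.5779373  0.12522486] (0.14828947186470032, 0.1483767181634903)
[[6.453000e-01 1.809000e-01 8.740000e-02 3.959820e+01]
 [5.632000e-01 2.108000e-01 8.690000e-02 9.975960e+01]
 [4.958000e-01 1.554000e-01 8.750000e-02 1.598145e+02]
 [5.108000e-01 6.900000e-02 8.760000e-02 2.199442e+02]
 [5.929000e-01 3.870000e-02 8.790000e-02 2.798210e+02]
 [6.604000e-01 9.470000e-02 8.790000e-02 3.397082e+02]]
32.4583
```

View pics/chk3.png

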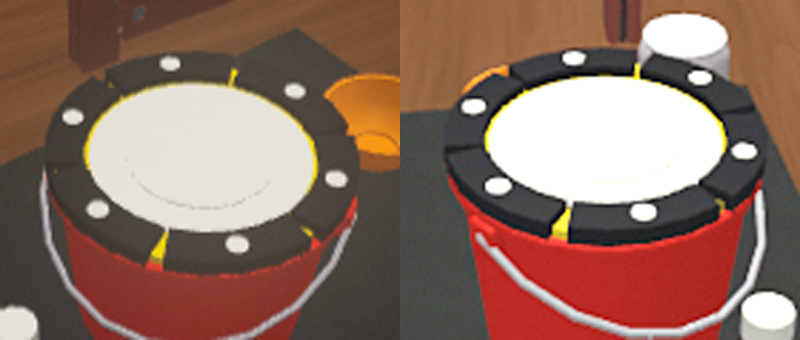

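All six dots now read about 87.5 mm radius, which is the shut height. No yellow neck shows below the skirts, the ring is level in both views, and the bucket hasn't moved. The arm is clear, so I'm handing in.

```bash
python3 -c "
from workcell import manip
print(manip.read_contact_force(),manip.close_job())"
```

```text
the job is handed in; nothing more can be done
[-0.19845694  0.5273874  -0.04368788] None
```

All six lid sections are clicked shut (five pressed; the one at about 40° was already shut), the bucket stayed in its place, the tin, bottle and bowl were not touched, and the job is handed in at about 32.5 s.

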